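# Open a reagent compartment by its paddle latch and bolt the lid open

### The arm

A 7-joint arm with a two-finger parallel gripper is mounted at the origin on the work surface. World frame = base frame: x ahead of the robot, y to its left, z up, the work surface at z = 0. Lengths are in m, angles in rad, forces in N, time in s.
With the tool pointing down it reaches from about 0.425 to 0.875 m from the base axis. Payload 4.7 kg.
Tool frame: the origin (TCP) lies at the very end of the fingers, on their centre line; the grasp point (between the pads) lies 19 mm behind it; x points along the fingers, y is the direction in which the jaws open and shut, and the axes are right-handed (so a half turn about x gives the same grasp; the last joint's range is limited). The gripper opens to 87 mm and grips with 3 to 60 N. Pads are 19 mm wide; open, the fingers measure 117 mm over their backs; the gripper's body (75 mm by 190 mm) begins 51 mm behind the grasp point.
Start: joints at [1.238, 0.321, -0.07, 1.45, 0.023, 1.371, -0.057], TCP at [0.221, -0.611, 0.223] pointing down, gripper open.
Joint ranges: [-2.86, 2.86], [-0.3, 2.09], [-1.38, 1.24], [0.06, 2.45], [-1.56, 4.7], [0.09, 2.05], [-2.69, 2.69]. Speed limits (rad/s): [2.57, 2.57, 3.14, 3.14, 3.14, 3.14, 3.14].

### API

Orientations are given as a rotation vector (axis times angle).
In Python, from bench import ctrl gives the robot as it stands.
- The arm moves only by the tool step_arm, never from a script. Its argument "increments" is one flat list of numbers, 6 for each row, row after row: the shift along the tool's x, y, z in cm, then the turn, a rotation vector about the tool's x, y, z in rad. In form: [tx, ty, tz, ax, ay, az, tx, ty, tz, ax, ay, az, ...]. A call has 1 to 12 rows; each row shifts and turns the commanded pose from where the row before left it, along the tool's axes as they then stand; what a row does not reach is not made up. A row lasts 1/8 s, in which the tool goes at most 62.5 mm and 10.7 degrees, less where a joint would pass 70% of its speed; a pose out of reach is approached as far as the arm can. A call with a gripper value outside its range is refused whole. "fingers" is the opening in per cent of the stroke, from 0 (shut) to 100 (fully open), set as the call begins (left out, the last holds). The fingers move at their own pace and stop on an object; "force" is the grip in N (left out, the last holds). Time passes only in rows, so rows that do not move let the fingers close. It gives the time, the measured TCP pose, the force and the opening at its end, in the units of the state.
- ctrl.get_state(): the state, without advancing time (a new reading comes with each control period).
- ctrl.get_image(name): name is "scene" or "top" or "wrist"; returns the picture (400x640x3 uint8, red, green, blue); there is no depth.
- ctrl.camera_params(name): a dict with "vertical_fov" (degrees; the focal length in pixels is half the picture's height over the tangent of half this angle, whatever the lens; pixels are square), "cx", "cy" (the principal point, pixels), "R" (3x3) and "t" (3): a world point X has camera coordinates R X + t. Camera axes: x right, y down, z forward; pixel columns grow to the right and rows downward; lengths in m; the calibration is good to about 2 mm. A picture is of the moment at which its call begins: read the wrist's pose just before it. camera_params takes no time and is no camera call; for the wrist camera it gives the pose at the moment of the call.
- ctrl.close_job(): hands the job in, once; it reports no verdict.
Trained networks look in the newest picture that a camera, given by its name, has taken for a name from the list of things; names that differ only in an ending like _2 or _b are one class to them, and where a whole thing is asked for, a point or a joint stands for the part that bears it (a point fixed in the world has none). Each returns a list of dicts, best first, with "score" (0 to 1); they miss things now and then, are a little off and sometimes report something else, mostly with a low value. They report only what shows in the picture. A call takes as long as a camera call.
- ctrl.search_frame(camera, name): "xyz" ([x, y, z] in m, in the coordinates of the camera as it stood for that picture, good to about 4 mm: the middle of the surface that is visible of it).
- ctrl.silhouettes(camera, name): "pixels" (400x640 bool, what is visible of it).
- ctrl.spot_point(camera, name): "xyz" ([x, y, z] in m, in the coordinates of the camera as it stood for that picture, good to about 4 mm: a listed point, or the origin of a listed thing).
The state is a dict: "time": time; "joint_positions": joint angles; "qd": joint speeds; "joint_torque": joint torques, N m; "position": TCP position; "tool_rot": TCP orientation; "ft_force": force on the tool from outside, world axes, zero at the start; "torque": the same for the moment, N m; "grip_width": opening from 0.0 (shut) to 1.0 (fully open).
Only numpy, scipy, OpenCV 4.12 (cv2) and the standard library are available. Lean on these libraries where they do the work, as an engineer would, in place of code of your own. Each camera call takes 0.05 s, during which the arm holds its last target.

### The job

Open the reagent compartment and lock its lid open for loading: pull up the paddle handle sunk in the lid so that the latch trips, lift the lid with it to about half open, then let go so that the paddle springs back and the lid rests there on its stiff hinge. Next take the lid anew, not by the paddle but by its edge or from underneath, and swing it fully back to its stop, then push the sliding bolt beside it across until it is fully home in the keeper on the lid. Leave the bottle, the jar and the tube rack standing where they are.

Things in the scene. Friction and masses are not known exactly. Their poses are not given: they have to be found in the camera images.
- housing: White bench-top reagent compartment, fixed, 250 mm deep (x -115 to +135), 350 mm wide (y -100 to +250), top 90 mm above the counter. Origin on the counter below the middle of the 190 x 170 mm lid opening; x points from the front wall to the lid hinge at the back, y to the side deck that carries the bolt, z up. Small reagent bottles stand inside.
- lid (a joint): Hinge of the grey lid, rad: 0 shut, 1.571 upright, fully back against its stop; grows as the front edge rises. Stiff by friction (about 0.5 N m; the weight of the 0.35 kg lid adds up to 0.33 N m), so the lid stays where it is left. While the latch holds, the lid lifts only about 1 degree.
- lid_hinge (a point): Middle of the lid's hinge line (along housing y), 85 mm behind the housing's origin, 90 mm above the counter. Its axes turn with the lid: -x runs along the underside to the front edge, z is the lid's normal (up when shut). The lid is a frame 190 mm from hinge to front edge, 170 mm wide (y -85 to +85), 20 mm thick (z 0 to 20).
- lid_front_edge (a point): Middle of the lid's front lower edge, 190 mm from the hinge; turns with the lid. The edge is straight over the lid's 170 mm width; the half-open lid can be pushed up and back by it. A steel latch hook 16 mm wide hangs 22 mm below the lid just behind this point, and from 42 mm behind the edge the black recess (|y| under 52 mm) hangs 24 mm below the underside.
- paddle (a joint): Hinge of the aluminium paddle in the lid's recess, rad: 0 sunk level, 0.5 fully pulled. Its hinge line runs along y, 72 mm in front of its grip bar, so the bar (the side towards the lid hinge) rises, by 34 mm fully pulled. Springs back by itself (1.5 N at the bar when sunk, 4 N fully pulled; lifting the lid then takes about 8 N at the bar). The latch is free beyond about 0.35 rad.
- paddle_bar (a point): Middle of the paddle's grip bar, round, 12 mm thick, along housing y, free over 70 mm between two arms. Sunk, it lies 8 mm below the lid's top, 105 mm from the lid hinge, 32 mm above the recess floor. Finger room: 35 mm in front (a slot in the paddle), 44 mm behind. Can be pinched from above, fingers on its front and rear; it turns between them as paddle and lid swing.
- bolt (a joint): Slide of the steel bolt, m: 0 fully drawn back, 0.040 fully home (stop); it moves towards the housing's -y, across to the lid. Friction about 2 N.
- bolt_knob (a point): Top of the bolt's upright black knob, a post 16 mm in diameter, 45 mm tall above the bolt's axis, which lies 135 mm above the counter and 15 mm behind the lid hinge line (housing x +100). The knob moves from housing y +205 to +165 mm. Guide blocks at y 143 and 230 mm rise 11 mm above the axis; above that the knob is free all round.
- bolt_tip (a point): End of the 12 mm round bolt on its axis, 78 mm from the knob's axis towards -y; 20 mm short of the keeper when fully drawn.
- keeper_mouth (a point): Centre of the mouth of the keeper, an aluminium square eye (30 mm outside, 18 mm square hole, 22 mm long) on the lid's +y side, 45 mm from the hinge; turns with the lid and lines up with the bolt only when the lid is fully back (within about 0.06 rad of its stop). Mouth at housing y +107 mm.
- reagent_bottle: Bystander: amber bottle, 64 mm in diameter, 140 mm tall, on the counter on the compartment's -y side. Origin at the centre of its underside.
- tube_rack: Bystander: white rack of capped tubes, 60 x 120 mm, 92 mm tall, on the counter on the compartment's +y side. Origin at the centre of its underside.
- jar: Bystander: small jar, 52 mm in diameter, 55 mm tall, on the front part of the compartment's side deck (90 mm above the counter). Origin at the centre of its underside.

How it is judged:
By the outcome, as a careful person would: the job done as asked, in the order asked, and still so for the second after the job is handed in, with the robot touching nothing.
It also fails if it takes over 58 s, if anything falls off the work surface, if the arm or the gripper's body presses on something with over 40 N, if the wrist force passes 120 N, or if a joint passes its speed limit or range.

## Working session

There is one attempt and no reset: what is moved stays moved. The work goes in short steps, Python scripts to look and compute and a tool call to move; the robot and the scene stay as the last step left them, time stands still between calls to the robot, and variables do not carry over. Pictures are saved under pics/ and viewed, and the job is handed in when it is done.

Besides the shell and the picture viewer there is one more tool, called after "Emit:" by a JSON object that holds its "fn" and its "kwargs". step_arm: Moves the arm, as the interface text tells. Its arguments: {"type":"object","properties":{"increments":{"type":"array","items":{"type":"number"}},"fingers":{"type":"number"},"force":{"type":"number"}},"required":["increments"]}

```bash
ls; mkdir -p pics
cat > h.py <<'E'
import numpy as np, cv2
from scipy.spatial.transform import Rotation as Ro
from bench import ctrl
np.set_printoptions(precision=4,suppress=True)
def save(cam,name):
    im=ctrl.get_image(cam); cv2.imwrite('pics/'+name+'.png',im[:,:,::-1]); return im
def toW(cam,p,P=None):
    P=P or ctrl.camera_params(cam); R=np.array(P['R']);t=np.array(P['t']); return R.T@(np.array(p)-t)
def proj(cam,X,P=None):
    P=P or ctrl.camera_params(cam); c=np.array(P['R'])@np.array(X)+np.array(P['t'])
    f=200/np.tan(np.radians(P['vertical_fov'])/2); return np.array([P['cx']+f*c[0]/c[2],P['cy']+f*c[1]/c[2]])
E
python3 - <<'E'
from h import *
print(ctrl.get_state())
for c in ['scene','top']:
    save(c,c+'0')
    for n in ['housing','lid_hinge','lid_front_edge','paddle_bar','bolt_knob','bolt_tip','keeper_mouth','reagent_bottle','tube_rack','jar']:
        r=ctrl.spot_point(c,n)
        print(c,n,[(round(d['score'],2),toW(c,d['xyz'])) for d in r[:2]])
print(ctrl.get_state()['time'])
E
```

```text
pics
{'time': 0.0, 'joint_positions': array([ 1.2381,  0.3218, -0.0701,  1.4517,  0.0226,  1.3708, -0.0569]), 'qd': array([-0.0008, -0.0016,  0.0007, -0.0001,  0.0002, -0.0001,  0.0003]), 'joint_torque': array([ -0.0004, -49.1281,  -0.4042, -31.2525,  -0.0639,   0.0438,
         0.0002]), 'position': array([ 0.2207, -0.6108,  0.2215]), 'tool_rot': array([ 2.0332,  0.3582, -2.0341]), 'ft_force': array([-0.8834, -0.3711, -0.0185]), 'torque': array([ 0.0412, -0.0025,  0.0149]), 'grip_width': 1.0022893712681147}
scene housing [(0.62, array([ 0.5179, -0.0441, -0.0006])), (0.49, array([0.5994, 0.0818, 0.1339]))]
scene lid_hinge [(0.77, array([ 0.5997, -0.0325,  0.089 ])), (0.48, array([ 0.4179, -0.0616,  0.0948]))]
scene lid_front_edge [(0.82, array([ 0.413 , -0.0643,  0.0957]))]
scene paddle_bar [(0.58, array([ 0.4967, -0.0496,  0.0983])), (0.56, array([ 0.5421, -0.2436,  0.0023]))]
scene bolt_knob [(0.82, array([0.5878, 0.16  , 0.1746]))]
scene bolt_tip [(0.84, array([0.5985, 0.0835, 0.1339]))]
scene keeper_mouth []
scene reagent_bottle [(0.67, array([ 0.5417, -0.2403,  0.0033])), (0.65, array([ 0.4177, -0.0611,  0.0943]))]
scene tube_rack [(0.84, array([0.4674, 0.2973, 0.0026]))]
scene jar [(0.92, array([0.4359, 0.1261, 0.092 ]))]
top housing [(0.93, array([ 0.5181, -0.048 , -0.0036]))]
top lid_hinge [(0.78, array([ 0.6066, -0.0355,  0.0872]))]
top lid_front_edge [(0.68, array([ 0.4166, -0.0587,  0.0932]))]
top paddle_bar [(0.6, array([ 0.5016, -0.0494,  0.0963]))]
top bolt_knob [(0.47, array([0.5915, 0.1585, 0.1784]))]
top bolt_tip [(0.56, array([0.6004, 0.0853, 0.1391]))]
top keeper_mouth [(0.74, array([0.545 , 0.0615, 0.104 ]))]
top reagent_bottle [(0.65, array([ 0.5392, -0.2458, -0.002 ]))]
top tube_rack [(0.92, array([0.4691, 0.2917, 0.0014]))]
top jar [(0.89, array([0.4368, 0.1301, 0.0904])), (0.68, array([ 0.6042, -0.0352,  0.0868]))]
1.1
```

View pictures.

```bash
cat >> h.py <<'E'
# housing pose fit
loc=np.array([[85,0],[-105,0],[-20,0],[100,205],[100,127],[40,107]])/1000
def fit(loc,w):
    lm=loc.mean(0);wm=w.mean(0);H=(loc-lm).T@(w-wm);a=np.arctan2(H[0,1]-H[1,0],H[0,0]+H[1,1])
    R=np.array([[np.cos(a),-np.sin(a)],[np.sin(a),np.cos(a)]]);return a,wm-R@lm,w-(loc@R.T+(wm-R@lm))
E
python3 - <<'E'
from h import *
L=np.array([[85,0],[-105,0],[-20,0],[100,205],[100,127],[0,0],[85,0],[-105,0],[-20,0],[100,205],[100,127],[40,107],[0,0]])/1000
W=np.array([[.5997,-.0325],[.413,-.0643],[.4967,-.0496],[.5878,.16],[.5985,.0835],[.5179,-.0441],[.6066,-.0355],[.4166,-.0587],[.5016,-.0494],[.5915,.1585],[.6004,.0853],[.545,.0615],[.5181,-.048]])
a,t,r=fit(L,W);print(a,t);print(r)
E
```

```text
0.12445045094354627 [ 0.5178 -0.0495]
[[-0.0025  0.0064]
 [-0.0006 -0.0018]
 [-0.0013  0.0023]
 [-0.0038 -0.0064]
 [-0.0028 -0.0055]
 [ 0.0001  0.0054]
 [ 0.0044  0.0034]
 [ 0.003   0.0038]
 [ 0.0036  0.0025]
 [-0.0001 -0.0079]
 [-0.0009 -0.0037]
 [ 0.0008 -0.0002]
 [ 0.0003  0.0015]]
```

View pics/scene0.png

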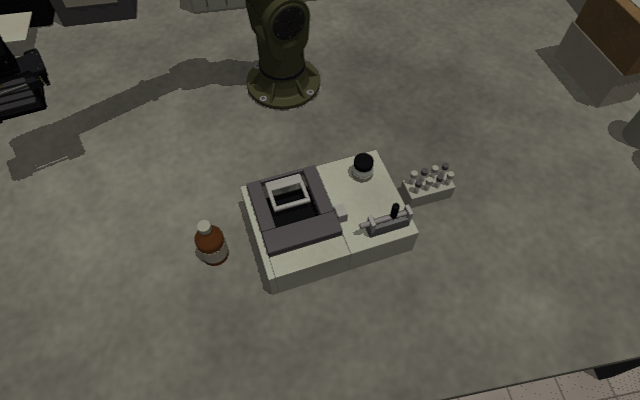

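View pics/top0.png

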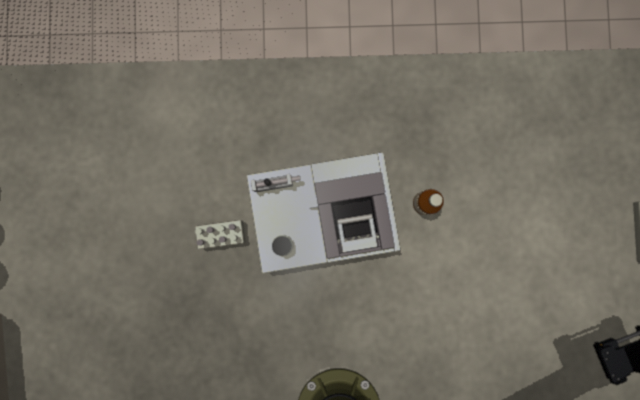

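Run:
```python
import cv2
a=cv2.imread('pics/top0.png')[140:290,235:415]; cv2.imwrite('pics/t0z.png',cv2.resize(a,None,fx=4,fy=4,interpolation=cv2.INTER_CUBIC))
a=cv2.imread('pics/scene0.png')[140:300,235:435]; cv2.imwrite('pics/s0z.png',cv2.resize(a,None,fx=3.7,fy=3.7,interpolation=cv2.INTER_CUBIC))
```

```text
(no output)
```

View pics/t0z.png

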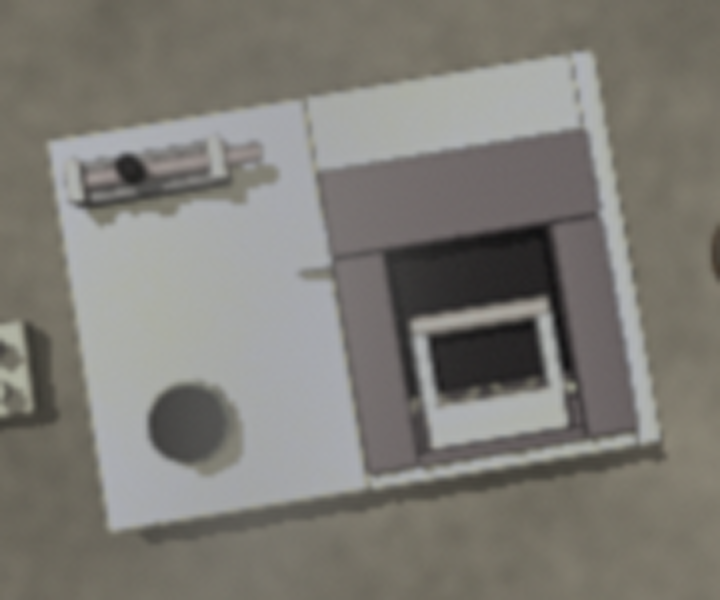

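View pics/s0z.png

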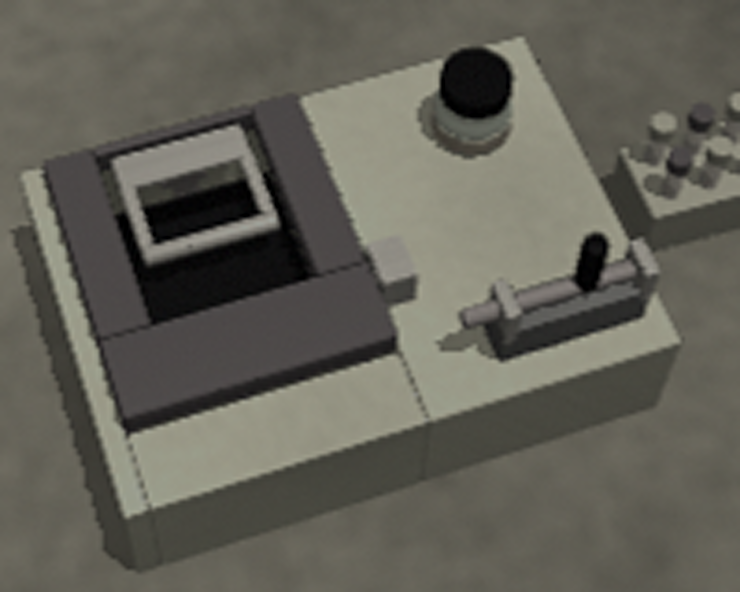

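Run:
```python
from h import *
from scipy.optimize import least_squares
C=np.array([[.135,.25],[.135,-.1],[-.115,-.1],[-.115,.25]])
T=np.array([[50,141],[592,52],[660,440],[109,530]])/4+[235,140]
S=np.array([[680,345],[130,517],[22,175],[527,38]])/3.7+[235,140]
PT=ctrl.camera_params('top');PS=ctrl.camera_params('scene')
def wp(p,l,z):
    c,s=np.cos(p[2]),np.sin(p[2]);return [p[0]+c*l[0]-s*l[1],p[1]+s*l[0]+c*l[1],z]
def res(p,use):
    r=[]
    for c,uv,P in use: r+= [ (proj(c,wp(p,l,.09),P)-u) for l,u in zip(C,uv)]
    return np.ravel(r)
for use in ([('top',T,PT)],[('scene',S,PS)],[('top',T,PT),('scene',S,PS)]):
    q=least_squares(res,[.518,-.05,.13],args=(use,));print(q.x,q.fun.round(1))
p=q.x
# knob position check
for c,P in (('top',PT),('scene',PS)): 
  for y in (.165,.185,.205): print(c,y,(proj(c,wp(p,[.1,y],.18),P)-[235,140])*(4 if c=='top' else 3.7))
  print('bar',(proj(c,wp(p,[-.02,0],.102),P)-[235,140])*(4 if c=='top' else 3.7))
print(PT['t'],np.array(PT['R']),PT['vertical_fov'])
```

```text
[ 0.5181 -0.0482  0.1375] [-0.9 -0.6  0.7 -0.7  0.6  0.6 -0.3  0.7]
[ 0.5209 -0.0449  0.1379] [ 1.8 -0.2 -1.2  0.8 -0.4 -0.6 -0.2 -0.7]
[ 0.5195 -0.0464  0.1379] [-1.7 -1.1 -0.1 -1.3 -0.1 -0.  -1.1  0.2  1.  -0.6 -2.   0.3 -1.1 -1.
 -0.9 -1. ]
top 0.165 [172.9621 154.0651]
top 0.185 [139.1328 159.6029]
top 0.205 [105.3024 165.1408]
bar [477.0041 314.8609]
scene 0.165 [549.3334 256.9634]
scene 0.185 [582.1156 247.2096]
scene 0.205 [614.6491 237.5298]
bar [210.4773 238.3553]
[0.0579 0.543  1.3014] [[-0.0242 -0.9997 -0.0084]
 [-0.9981  0.0247 -0.0566]
 [ 0.0568  0.007  -0.9984]] 43.96187713069038
```

```bash
cat >> h.py <<'E'
PO=np.array([.5185,-.047,.1375])
def Rh(): return Ro.from_euler('z',PO[2])
def H(l): return Rh().apply(l)+[PO[0],PO[1],0]      # housing->world
def Hi(w): return Rh().inv().apply(np.array(w)-[PO[0],PO[1],0])
def st():
    s=ctrl.get_state(); R=Ro.from_rotvec(s['tool_rot']); return s,np.array(s['position']),R
def rep():
    s,p,R=st(); print('t',s['time'],'TCP w',p,'h',Hi(p)*1000,'F',s['ft_force'],'g',s['grip_width'])
    print('axes in housing (cols x y z):\n',(Rh().inv()*R).as_matrix()); print('q',s['joint_positions'])
def target(ph,tilt,ysign):
    """housing TCP pos (m), tilt>0: fingertips point towards housing +x ; tool y = ysign*housing x (A)"""
    x=np.array([np.sin(tilt),0,-np.cos(tilt)]); y=ysign*np.array([np.cos(tilt),0,np.sin(tilt)]); z=np.cross(x,y)
    return H(ph),Rh()*Ro.from_matrix(np.array([x,y,z]).T)
def targetB(ph,tilt,ysign):
    x=np.array([np.sin(tilt),0,-np.cos(tilt)]); y=ysign*np.array([0,1,0]); z=np.cross(x,y)
    return H(ph),Rh()*Ro.from_matrix(np.array([x,y,z]).T)
def delta(T,n=1):
    s,p,R=st(); d=R.inv().apply(T[0]-p)*100; r=(R.inv()*T[1]).as_rotvec(); print('shift cm',d,'rotvec',r,'min rows',max(np.linalg.norm(d)/6.25,np.linalg.norm(r)/.1867))
E
python3 - <<'E'
from h import *
rep()
for ys in (1,-1): delta(target([-.02,0,.21],0,ys));
E
```

```text
t 1.1 TCP w [ 0.2209 -0.6113  0.2226] h [-372.1208 -518.2126  222.6006] F [ 0.3267 -0.0828 -0.2839] g 0.9991873422860648
axes in housing (cols x y z):
 [[-0.      0.2078 -0.9782]
 [-0.0001 -0.9782 -0.2078]
 [-1.      0.0001  0.    ]]
q [ 1.2381  0.321  -0.0701  1.4505  0.0226  1.3708 -0.0569]
shift cm [  1.2546 -43.3724 -45.2126] rotvec [-1.3615  0.0001 -0.0001] min rows 10.026424327033997
shift cm [  1.2546 -43.3724 -45.2126] rotvec [ 1.7801 -0.0001 -0.0001] min rows 10.026424327033997
```

Emit:
{"fn": "step_arm", "kwargs": {"increments": [0,-3.61,-3.77,0,0,0,0,-3.61,-3.77,0,0,0,0,-3.61,-3.77,0,0,0,0,-3.61,-3.77,0,0,0,0,-3.61,-3.77,0,0,0,0,-3.61,-3.77,0,0,0,0,-3.61,-3.77,0,0,0,0,-3.61,-3.77,0,0,0,0,-3.61,-3.77,0,0,0,0,-3.61,-3.77,0,0,0,0,-3.61,-3.77,0,0,0,0,-3.61,-3.77,0,0,0], "fingers": 36}}

```text
time: 2.6
position: [0.4998, -0.0487, 0.2229]
tool_rot: [2.034, 0.355, -2.032]
ft_force: [1.0, 0.1, -0.6]
grip_width: 0.36
```

Emit:
{"fn": "step_arm", "kwargs": {"increments": [0,0,0,-0.17,0,0,0,0,0,-0.17,0,0,0,0,0,-0.17,0,0,0,0,0,-0.17,0,0,0,0,0,-0.17,0,0,0,0,0,-0.17,0,0,0,0,0,-0.17,0,0,0,0,0,-0.17,0,0,0,0,0,0,0,0]}}

```text
time: 3.72
position: [0.4991, -0.0502, 0.2227]
tool_rot: [1.11, 1.269, -1.11]
ft_force: [0.3, 0.3, 0.2]
grip_width: 0.36
```

Run:
```python
from h import *
rep(); delta(target([-.02,0,.21],0,1))
P=ctrl.camera_params('wrist');save('wrist','w1')
for n in ['paddle_bar','lid_hinge','lid_front_edge','keeper_mouth','bolt_tip','bolt_knob']:
    print(n,[(round(d['score'],2),Hi(toW('wrist',d['xyz'],P))*1000) for d in ctrl.spot_point('wrist',n)[:2]])
print(proj('wrist',H([-.02,0,.102]),P))
rep()
```

```text
t 3.725 TCP w [ 0.4991 -0.0502  0.2227] h [-19.6156  -0.485  222.6721] F [0.3299 0.3446 0.176 ] g 0.3604673258675261
axes in housing (cols x y z):
 [[ 0.0002  1.     -0.0034]
 [-0.0003 -0.0034 -1.    ]
 [-1.      0.0002  0.0003]]
q [ 0.6864  0.0335 -0.6472  1.7911  0.0211  1.3235  0.1685]
shift cm [ 1.2672 -0.0389 -0.0488] rotvec [-0.0034  0.0003 -0.0002] min rows 0.2029954376777577
paddle_bar [(0.95, array([-16.1236,   1.4279, 103.1732]))]
lid_hinge [(0.9, array([91.9748, -1.0886, 88.8424])), (0.73, array([ 39.6536, 112.1991, 105.5484]))]
lid_front_edge [(0.75, array([-103.1231,   -0.0539,   88.5138]))]
keeper_mouth []
bolt_tip [(0.95, array([101.85  , 114.7797, 139.2114]))]
bolt_knob []
[316.5955 193.761 ]
t 4.075 TCP w [ 0.4991 -0.0501  0.2226] h [-19.6176  -0.4613 222.5636] F [ 0.1109 -0.2459  0.3438] g 0.36191223327848365
axes in housing (cols x y z):
 [[ 0.      1.     -0.0024]
 [-0.0001 -0.0024 -1.    ]
 [-1.      0.      0.0001]]
q [ 0.6863  0.0338 -0.6471  1.7911  0.0211  1.3235  0.1694]
```

View pics/w1.png

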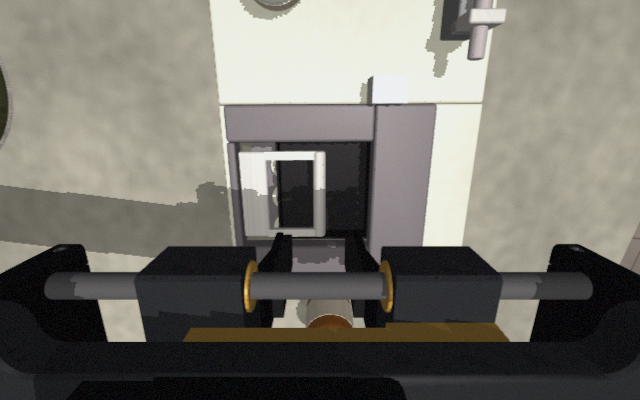

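Emit:
{"fn": "step_arm", "kwargs": {"increments": [4,0.2,0.05,0,0,0,4,0,0,0,0,0,2.5,0,0,0,0,0,1.5,0,0,0,0,0,1,0,0,0,0,0,0.9,0,0,0,0,0]}}

```text
time: 4.82
position: [0.5018, -0.0505, 0.0837]
tool_rot: [1.109, 1.269, -1.108]
ft_force: [0.5, -0.5, -0.1]
grip_width: 0.356
```

Run:
```python
from h import *
rep();save('wrist','w2')
```

```text
t 4.825 TCP w [ 0.5018 -0.0505  0.0837] h [-16.9909  -1.1387  83.7193] F [ 0.5307 -0.5054 -0.1044] g 0.3562520710077554
axes in housing (cols x y z):
 [[ 0.0012  1.     -0.0017]
 [-0.0005 -0.0017 -1.    ]
 [-1.      0.0012  0.0005]]
q [ 0.6505  0.1808 -0.6492  1.9523  0.1263  1.0469  0.0818]
```

View pics/w2.png

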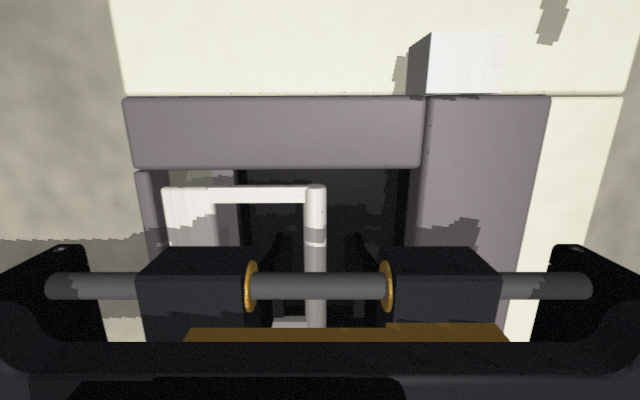

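Emit:
{"fn": "step_arm", "kwargs": {"increments": [0,0,0,0,0,0,0,0,0,0,0,0,0,0,0,0,0,0,0,0,0,0,0,0,0,0,0,0,0,0], "fingers": 0, "force": 40}}

```text
time: 5.5
position: [0.5002, -0.0507, 0.0838]
tool_rot: [1.107, 1.272, -1.11]
ft_force: [-5.7, -0.6, 6.3]
grip_width: 0.127
```

```bash
cat > plan.py <<'E'
from h import *
def rows(wps,start):
    """wps: list of (pos world, Rot); start likewise -> rows"""
    p,R=start; out=[]
    for q,S in wps:
        out.append(np.r_[R.inv().apply(q-p)*100,(R.inv()*S).as_rotvec()]); p,R=q,S
    o=np.round(out,3); print(len(o)); print(', '.join(str(round(float(v),2)) if i%6<3 else str(round(float(v),3)) for i,v in enumerate(o.ravel())))
E
python3 - <<'E'
from plan import *
s,p,R=st(); rep()
D=np.array([-.0187+.02,-.0011,.0008])
W=[]
def add(b,tilt): W.append(target(np.array(b)+D+.019*np.array([np.sin(tilt),0,-np.cos(tilt)]),tilt,1))
for f in (.1,.2,.3,.4,.5): add([-.092+.072*np.cos(f),0,.102+.072*np.sin(f)],0)
for th in range(5,46,5):
    a=np.radians(22.2+th); add([.085-.123*np.cos(a),0,.09+.123*np.sin(a)],-.35*th/45)
rows(W,(p,R)); print(Hi(W[-1][0]))
E
```

```text
t 5.5 TCP w [ 0.5002 -0.0507  0.0838] h [-18.6493  -1.1362  83.7514] F [-5.6534 -0.6408  6.2956] g 0.12670749431914488
axes in housing (cols x y z):
 [[-0.0023  1.     -0.0017]
 [-0.0005 -0.0017 -1.    ]
 [-1.     -0.0023  0.0005]]
q [ 0.6508  0.1799 -0.6491  1.9531  0.1259  1.0503  0.0823]
14
-0.72, -0.04, -0.0, -0.002, 0.0, 0.002, -0.71, -0.11, 0.0, 0.0, 0.0, 0.0, -0.7, -0.18, -0.0, 0.0, 0.0, 0.0, -0.68, -0.25, -0.0, 0.0, 0.0, 0.0, -0.65, -0.31, 0.0, 0.0, 0.0, 0.0, -0.97, 0.37, 0.0, 0.0, -0.0, -0.039, -0.95, 0.42, 0.0, 0.0, 0.0, -0.039, -0.93, 0.47, 0.0, 0.0, -0.0, -0.039, -0.9, 0.51, -0.0, 0.0, -0.0, -0.039, -0.87, 0.55, 0.0, 0.0, 0.0, -0.039, -0.84, 0.59, -0.0, -0.0, 0.0, -0.039, -0.81, 0.64, 0.0, -0.0, -0.0, -0.039, -0.77, 0.67, 0.0, 0.0, -0.0, -0.039, -0.73, 0.71, -0.0, -0.0, 0.0, -0.039
[ 0.0321 -0.0011  0.1863]
```

Emit:
{"fn": "step_arm", "kwargs": {"increments": [-0.72,-0.15,0,0,0,0,-0.71,-0.11,0,0,0,0,-0.7,-0.18,0,0,0,0,-0.68,-0.25,0,0,0,0,-0.65,-0.31,0,0,0,0,0,0,0,0,0,0]}}

```text
time: 6.25
position: [0.493, -0.0516, 0.1196]
tool_rot: [1.11, 1.267, -1.106]
ft_force: [6.4, 0.5, -4.6]
grip_width: 0.123
```

Run:
```python
from h import *
rep();save('scene','s3')
a=cv2.imread('pics/s3.png')[100:300,200:460]; cv2.imwrite('pics/s3.png',cv2.resize(a,None,fx=3,fy=3))
```

```text
t 6.25 TCP w [ 0.493  -0.0516  0.1196] h [-25.8982  -1.0483 119.6243] F [ 6.4267  0.5174 -4.5504] g 0.12330816117505843
axes in housing (cols x y z):
 [[ 0.0043  1.     -0.0014]
 [-0.0011 -0.0014 -1.    ]
 [-1.      0.0043  0.0011]]
q [ 0.6748  0.111  -0.6535  1.9385  0.0756  1.1116  0.127 ]
```

View pics/s3.png

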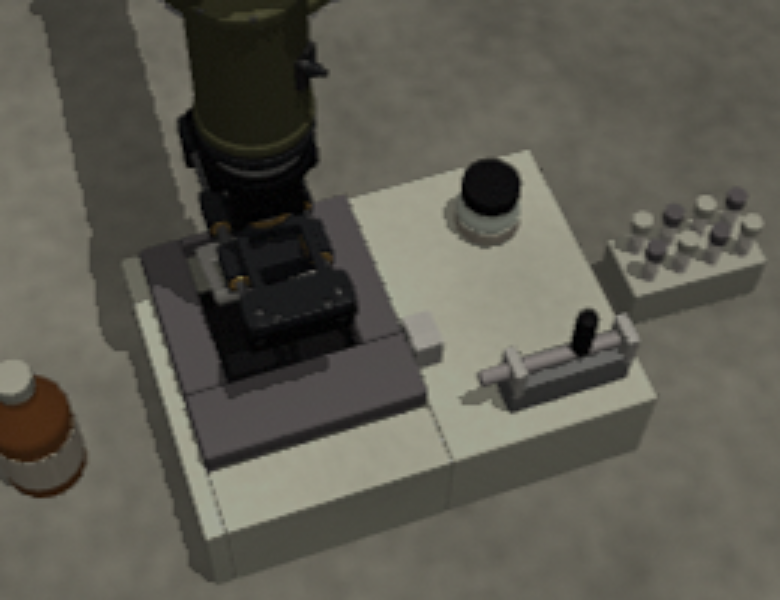

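Emit:
{"fn": "step_arm", "kwargs": {"increments": [-0.97,0.37,0,0,0,-0.039,-0.95,0.42,0,0,0,-0.039,-0.93,0.47,0,0,0,-0.039,-0.9,0.51,0,0,0,-0.039]}}

```text
time: 6.8
position: [0.5071, -0.0496, 0.153]
tool_rot: [1.017, 1.383, -1.232]
ft_force: [-3.7, 0.3, -7.2]
grip_width: 0.125
```

Run:
```python
from h import *
rep();save('scene','s4')
a=cv2.imread('pics/s4.png')[100:300,200:460]; cv2.imwrite('pics/s4.png',cv2.resize(a,None,fx=3,fy=3))
```

```text
t 6.8 TCP w [ 0.5071 -0.0496  0.153 ] h [-11.6369  -1.0289 153.0094] F [-3.7193  0.3348 -7.2474] g 0.12462243453898252
axes in housing (cols x y z):
 [[-0.1657  0.9862 -0.002 ]
 [ 0.001  -0.0019 -1.    ]
 [-0.9862 -0.1657 -0.0006]]
q [ 0.5952  0.2592 -0.6542  1.7337  0.1726  1.3716  0.031 ]
```

View pics/s4.png

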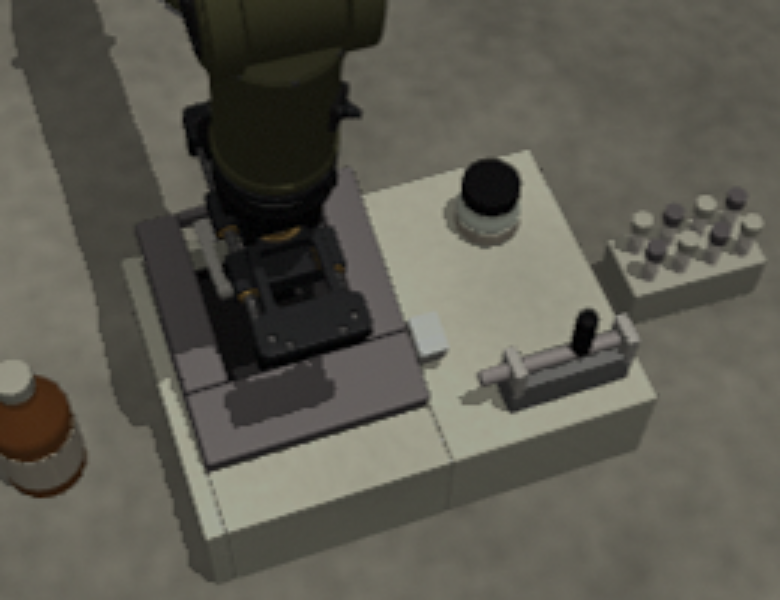

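Lid is lifting (about 20°, front edge raised). Continue to about 45°.

Emit:
{"fn": "step_arm", "kwargs": {"increments": [-0.87,0.55,0,0,0,-0.039,-0.84,0.59,0,0,0,-0.039,-0.81,0.64,0,0,0,-0.039,-0.77,0.67,0,0,0,-0.039,-0.73,0.71,0,0,0,-0.039,0,0,0,0,0,0,0,0,0,0,0,0]}}

```text
time: 7.72
position: [0.5475, -0.0439, 0.1865]
tool_rot: [0.9, 1.507, -1.371]
ft_force: [-6.2, -1.0, 0.2]
grip_width: 0.12
```

Run:
```python
from h import *
rep()
for c in ('scene','top'):
    save(c,c+'5')
    for n in ('lid_front_edge','keeper_mouth','paddle_bar'):
        print(c,n,[(round(d['score'],2),Hi(toW(c,d['xyz']))*1000) for d in ctrl.spot_point(c,n)[:2]])
a=cv2.imread('pics/scene5.png')[100:300,200:460]; cv2.imwrite('pics/s5.png',cv2.resize(a,None,fx=3,fy=3))
```

```text
t 7.725 TCP w [ 0.5475 -0.0439  0.1865] h [ 29.1744  -0.927  186.5442] F [-6.1827 -1.0241  0.1542] g 0.12011810244721638
axes in housing (cols x y z):
 [[-0.3505  0.9366 -0.0013]
 [ 0.0007 -0.0012 -1.    ]
 [-0.9366 -0.3505 -0.0002]]
q [ 0.4574  0.4795 -0.6285  1.4386  0.2653  1.6726 -0.0514]
scene lid_front_edge [(0.88, array([-52.9707,  -0.1482, 220.9014]))]
scene keeper_mouth [(0.94, array([ 64.7703, 104.9557, 129.2212]))]
scene paddle_bar []
top lid_front_edge [(0.56, array([-52.4493,  -1.2813, 220.2607]))]
top keeper_mouth [(0.86, array([ 63.4775, 102.8732, 129.7609]))]
top paddle_bar [(0.74, array([ 99.1947, 117.5579, 136.4042]))]
```

View pics/s5.png

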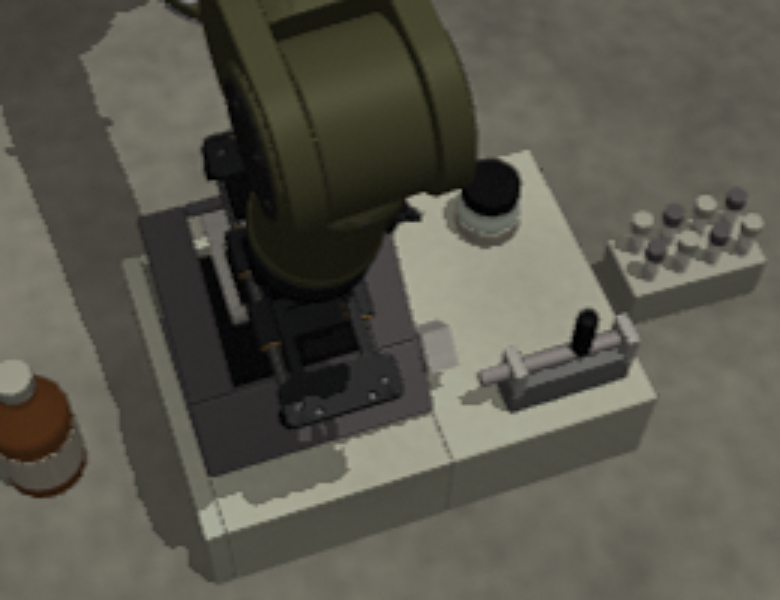

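Emit:
{"fn": "step_arm", "kwargs": {"increments": [0,0,0,0,0,0,0,0,0,0,0,0,0,0,0,0,0,0,-1,0,0,0,0,0,-3,0,0,0,0,0,-4,0,0,0,0,0,-4,0,0,0,0,0], "fingers": 32}}

```text
time: 9.0
position: [0.5918, -0.038, 0.3006]
tool_rot: [0.905, 1.502, -1.365]
ft_force: [0.2, 0.9, -0.7]
grip_width: 0.318
```

Run:
```python
from plan import *
rep()
P=ctrl.camera_params('wrist');save('wrist','w6')
for c in ('scene','top','wrist'):
    if c!='wrist': save(c,c+'6')
    for n in ('lid_front_edge','keeper_mouth'):
        print(c,n,[(round(d['score'],2),Hi(toW(c,d['xyz'],P if c=='wrist' else None))*1000) for d in ctrl.spot_point(c,n)[:2]])
a=cv2.imread('pics/scene6.png')[80:300,200:460]; cv2.imwrite('pics/s6.png',cv2.resize(a,None,fx=2.7,fy=2.7))
s,p,R=st()
rep()
```

```text
t 9.0 TCP w [ 0.5918 -0.038   0.3006] h [ 73.8586  -1.1083 300.6426] F [ 0.2439  0.9456 -0.6904] g 0.3183554900527223
axes in housing (cols x y z):
 [[-0.3429  0.9394 -0.0017]
 [ 0.0006 -0.0016 -1.    ]
 [-0.9394 -0.3429  0.    ]]
q [ 0.3847  0.5221 -0.6274  1.1448  0.2813  1.9109 -0.0461]
scene lid_front_edge [(0.94, array([-55.1633,  -0.131 , 220.7907]))]
scene keeper_mouth [(0.76, array([ 63.4657, 105.9123, 131.2713]))]
top lid_front_edge [(0.71, array([-50.9259,  -2.2604, 222.7528]))]
top keeper_mouth [(0.92, array([ 61.4594, 106.0398, 129.7427]))]
wrist lid_front_edge [(0.91, array([-51.5399,  -0.3705, 219.7051])), (0.71, array([  -0.7062, -195.761 ,    0.7158]))]
wrist keeper_mouth [(0.92, array([ 63.0287, 109.2122, 132.2807]))]
t 9.45 TCP w [ 0.5906 -0.0383  0.2978] h [ 72.6422  -1.277  297.7828] F [-0.1276  0.0642  0.2249] g 0.31857097989726196
axes in housing (cols x y z):
 [[-0.3457  0.9384 -0.0016]
 [ 0.0005 -0.0015 -1.    ]
 [-0.9384 -0.3457  0.0001]]
q [ 0.386   0.5222 -0.6269  1.1512  0.2811  1.9076 -0.0462]
```

View pics/s6.png

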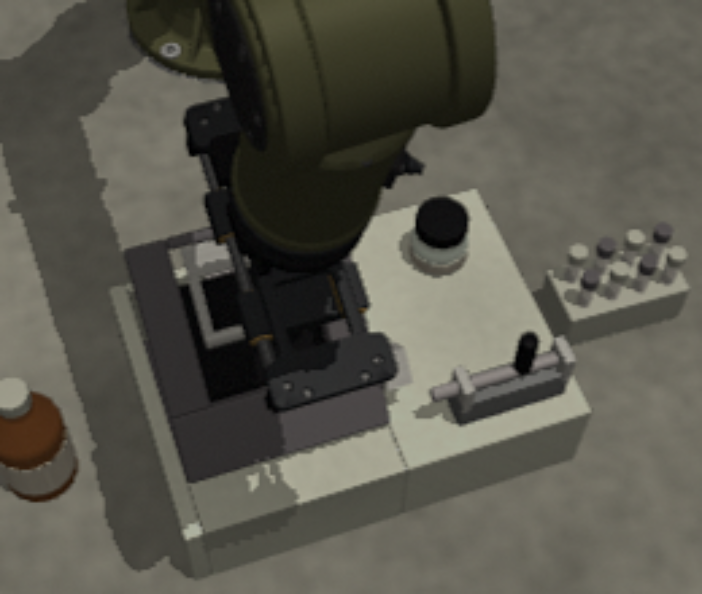

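View pics/w6.png

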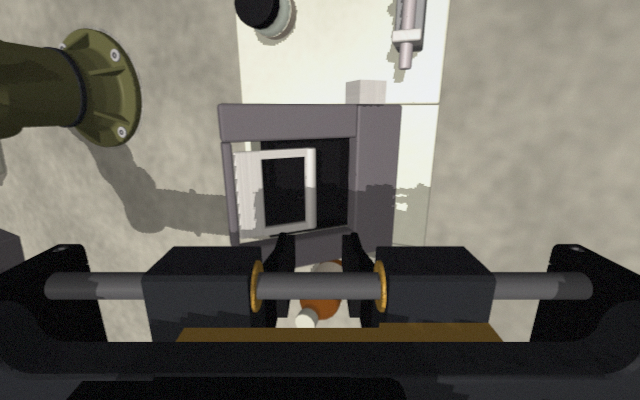

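Run:
```python
from plan import *
s,p,R=st()
W=[target([.045,.010,.31],-.2,1),target([.0,.025,.31],-.05,1),target([-.04,.045,.31],0,1),target([-.078,.068,.31],0,1)]
rows(W,(p,R))
```

```text
4
-0.19, -3.02, -1.12, -0.002, -0.0, 0.153, 0.89, -4.41, -1.5, 0.0, 0.0, 0.15, 0.2, -4.0, -2.0, -0.0, 0.0, 0.05, 0.0, -3.8, -2.3, 0.0, 0.0, 0.0
```

Emit:
{"fn": "step_arm", "kwargs": {"increments": [-0.19,-3.02,-1.12,0,0,0.153,0.89,-4.41,-1.5,0,0,0.15,0.2,-4.0,-2.0,0,0,0.05,0,-3.8,-2.3,0,0,0,0,0,0,0,0,0], "fingers": 0}}

```text
time: 10.07
position: [0.4342, 0.0103, 0.3132]
tool_rot: [1.1, 1.276, -1.116]
ft_force: [0.0, -0.7, -0.4]
grip_width: 0.008
```

Run:
```python
from plan import *
rep(); delta(target([-.078,.068,.195],0,1))
```

```text
t 10.075 TCP w [0.4342 0.0103 0.3132] h [-75.6596  68.2751 313.2121] F [ 0.0367 -0.7268 -0.4334] g 0.008008682581602497
axes in housing (cols x y z):
 [[-0.0105  0.9999  0.0004]
 [-0.0024  0.0004 -1.    ]
 [-0.9999 -0.0105  0.0024]]
q [ 0.6937 -0.1781 -0.6718  1.7681 -0.1065  1.5238  0.1737]
shift cm [11.823  -0.1099 -0.0012] rotvec [0.0004 0.0024 0.0105] min rows 1.8917693811283829
```

Emit:
{"fn": "step_arm", "kwargs": {"increments": [3,-0.2,0,0,0,0,3,-0.2,0,0,0,0,3,0,0,0,0,0,2.5,0,0,0,0,0,0,0,0,0,0,0]}}

```text
time: 10.7
position: [0.4301, 0.0086, 0.1959]
tool_rot: [1.102, 1.284, -1.117]
ft_force: [-0.6, -0.7, 0.2]
grip_width: 0.001
```

Run:
```python
from plan import *
rep(); save('wrist','w7')
save('scene','s7');a=cv2.imread('pics/s7.png')[80:300,200:460]; cv2.imwrite('pics/s7.png',cv2.resize(a,None,fx=2.7,fy=2.7))
```

```text
t 10.7 TCP w [0.4301 0.0086 0.1959] h [-79.8925  67.2173 195.936 ] F [-0.6193 -0.666   0.1846] g 0.0012169110881024598
axes in housing (cols x y z):
 [[-0.0151  0.9999  0.    ]
 [ 0.0037  0.0001 -1.    ]
 [-0.9999 -0.0151 -0.0037]]
q [ 0.6844 -0.1247 -0.7011  1.9638 -0.0855  1.2898  0.1497]
```

View pics/w7.png

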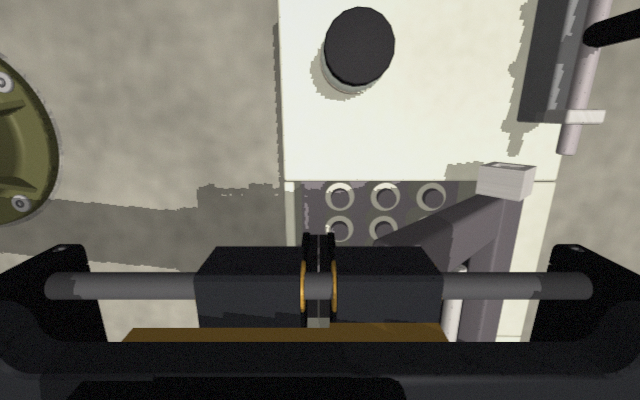

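View pics/s7.png

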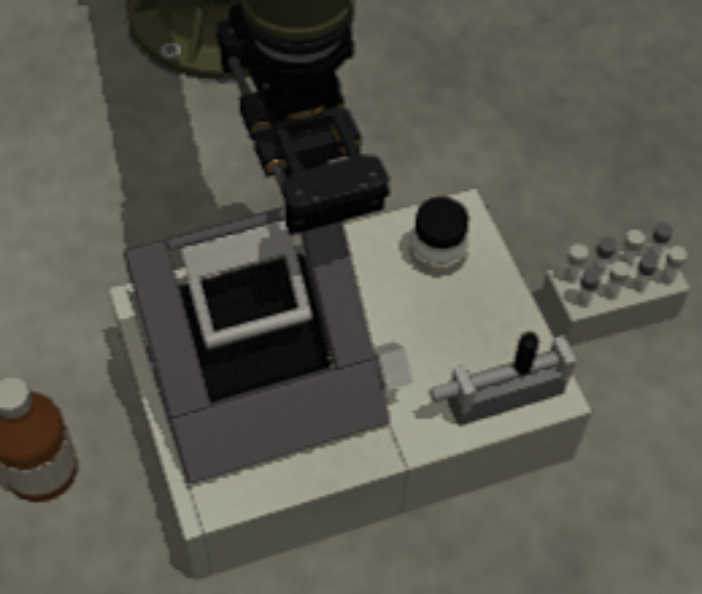

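```bash
cat > push.py <<'E'
from plan import *
def pt(thd,y=.068):
    th=np.radians(thd); tau=np.clip((thd-50)/40,0,1.1)*.45
    xd=np.array([np.sin(tau),0,-np.cos(tau)]);yd=np.array([np.cos(tau),0,np.sin(tau)])
    h=np.array([.085,y,.09])
    if np.pi/2-th>tau: P=h+.19*np.array([-np.cos(th),0,np.sin(th)])+.025*xd-.015*yd
    else: P=h+.165*np.array([-np.cos(th),0,np.sin(th)])-.015*yd
    return target(P,tau,1)
E
python3 - <<'E'
from push import *
s,p,R=st()
W=[pt(t) for t in range(42,94,4)]
for t,w in zip(range(42,94,4),W): print(t,Hi(w[0]))
rows(W,(p,R))
E
```

```text
42 [-0.0712  0.068   0.1921]
46 [-0.062   0.068   0.2017]
50 [-0.0521  0.068   0.2105]
54 [-0.0405  0.068   0.2181]
58 [-0.0284  0.068   0.2249]
62 [-0.0157  0.068   0.231 ]
66 [-0.0026  0.068   0.2363]
70 [0.011  0.068  0.2408]
74 [0.0248 0.068  0.2445]
78 [0.0364 0.068  0.2467]
82 [0.048  0.068  0.2481]
86 [0.0597 0.068  0.2487]
90 [0.0715 0.068  0.2485]
13
0.61, 0.71, -0.09, 0.0, -0.002, 0.011, -0.95, 0.92, -0.0, 0.0, 0.0, 0.0, -0.89, 0.99, 0.0, 0.0, 0.0, 0.0, -0.75, 1.16, -0.0, 0.0, -0.0, 0.045, -0.63, 1.25, 0.0, 0.0, 0.0, 0.045, -0.49, 1.32, 0.0, 0.0, 0.0, 0.045, -0.35, 1.37, -0.0, -0.0, -0.0, 0.045, -0.2, 1.41, 0.0, 0.0, 0.0, 0.045, -0.05, 1.44, -0.0, 0.0, -0.0, 0.045, 0.1, 1.18, -0.0, 0.0, 0.0, 0.045, 0.23, 1.14, 0.0, -0.0, -0.0, 0.045, 0.36, 1.12, 0.0, -0.0, -0.0, 0.045, 0.48, 1.07, -0.0, 0.0, 0.0, 0.045
```

Emit:
{"fn": "step_arm", "kwargs": {"increments": [0.6,0.7,-0.09,0,0,0.011,-0.95,0.92,0,0,0,0,-0.89,0.99,0,0,0,0,-0.75,1.16,0,0,0,0.045,-0.63,1.25,0,0,0,0.045]}}

```text
time: 11.42
position: [0.4797, 0.0164, 0.2257]
tool_rot: [1.153, 1.213, -1.041]
ft_force: [-7.9, -0.6, 5.5]
grip_width: 0.002
```

Run:
```python
from plan import *
rep(); save('wrist','w8')
save('scene','s8');
for n in ('lid_front_edge','keeper_mouth'):
        print(n,[(round(d['score'],2),Hi(toW('scene',d['xyz']))*1000) for d in ctrl.spot_point('scene',n)[:2]])
a=cv2.imread('pics/s8.png')[80:300,200:460]; cv2.imwrite('pics/s8.png',cv2.resize(a,None,fx=2.7,fy=2.7))
```

```text
t 11.425 TCP w [0.4797 0.0164 0.2257] h [-29.7642  68.1517 225.7428] F [-7.9316 -0.6049  5.5033] g 0.0023665219160384243
axes in housing (cols x y z):
 [[ 0.0873  0.9962  0.0002]
 [ 0.0016  0.     -1.    ]
 [-0.9962  0.0873 -0.0016]]
q [ 0.6828 -0.1129 -0.7063  1.8977 -0.0894  1.2442  0.1391]
lid_front_edge [(0.94, array([-22.2867,  -0.1705, 251.277 ])), (0.37, array([ 99.3413, 114.6368, 136.4119]))]
keeper_mouth [(0.86, array([ 72.6308, 104.1863, 135.3824]))]
```

View pics/s8.png

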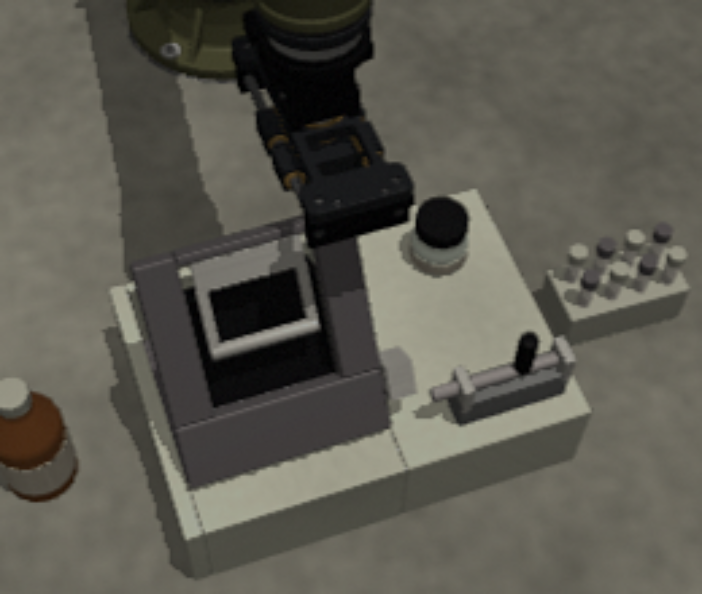

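Emit:
{"fn": "step_arm", "kwargs": {"increments": [-0.49,1.32,0,0,0,0.045,-0.35,1.37,0,0,0,0.045,-0.2,1.41,0,0,0,0.045,-0.05,1.44,0,0,0,0.045,0.1,1.18,0,0,0,0.045,0.23,1.14,0,0,0,0.045,0.36,1.12,0,0,0,0.045]}}

```text
time: 12.5
position: [0.5686, 0.0287, 0.2491]
tool_rot: [1.297, 0.987, -0.799]
ft_force: [-3.3, 1.2, 0.8]
grip_width: 0.004
```

Emit:
{"fn": "step_arm", "kwargs": {"increments": [0.25,0.55,0,0,0,0.02,0.25,0.55,0,0,0,0.02]}}

```text
time: 12.75
position: [0.5804, 0.0303, 0.2486]
tool_rot: [1.313, 0.959, -0.769]
ft_force: [-2.3, -0.8, 1.9]
grip_width: 0.006
```

Run:
```python
from push import *
rep(); 
save('scene','s9');
for n in ('lid_front_edge','keeper_mouth'):
        print(n,[(round(d['score'],2),Hi(toW('scene',d['xyz']))*1000) for d in ctrl.spot_point('scene',n)[:2]])
a=cv2.imread('pics/s9.png')[80:300,200:460]; cv2.imwrite('pics/s9.png',cv2.resize(a,None,fx=2.7,fy=2.7))
print(Hi(pt(90)[0]))
```

```text
t 12.75 TCP w [0.5804 0.0303 0.2486] h [ 71.9388  68.0972 248.5651] F [-2.3435 -0.8306  1.9179] g 0.006405120034616697
axes in housing (cols x y z):
 [[ 0.4317  0.902   0.0002]
 [ 0.0015 -0.0005 -1.    ]
 [-0.902   0.4317 -0.0016]]
q [ 0.6752 -0.1739 -0.6716  1.9656 -0.2124  0.8767  0.2241]
lid_front_edge [(0.84, array([ 79.62  ,  -2.75  , 280.6945])), (0.67, array([-1.6595,  3.5234, -1.6353]))]
keeper_mouth [(0.75, array([ 98.2043, 107.0373, 132.0103]))]
[0.0715 0.068  0.2485]
```

View pics/s9.png

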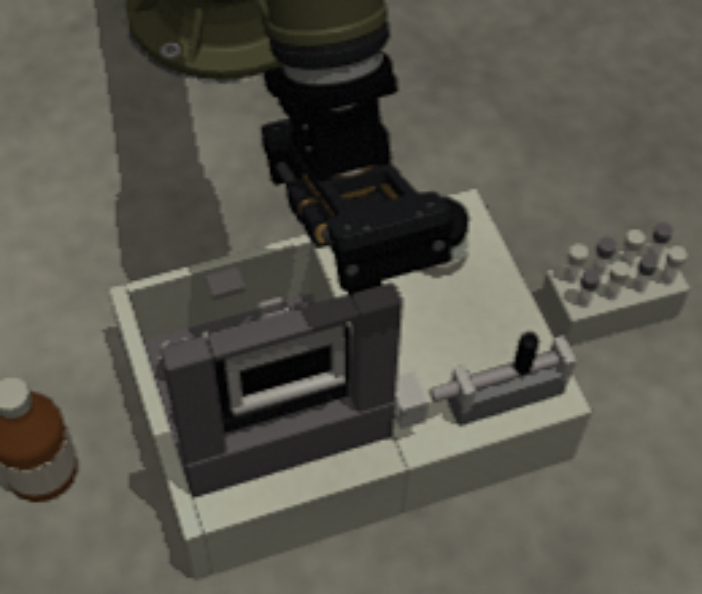

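Emit:
{"fn": "step_arm", "kwargs": {"increments": [0.13,0.27,0,0,0,0,0.13,0.27,0,0,0,0]}}

```text
time: 13.15
position: [0.5859, 0.0311, 0.2482]
tool_rot: [1.312, 0.96, -0.77]
ft_force: [-2.8, -0.3, 1.7]
grip_width: 0.008
```

Emit:
{"fn": "step_arm", "kwargs": {"increments": [0.09,0.18,0,0,0,0,0.09,0.18,0,0,0,0]}}

```text
time: 13.4
position: [0.5877, 0.0314, 0.2478]
tool_rot: [1.31, 0.964, -0.774]
ft_force: [-24.2, -1.9, 17.2]
grip_width: 0.005
```

Emit:
{"fn": "step_arm", "kwargs": {"increments": [0,0,0,0,0,0,-0.3,-0.9,0,0,0,0,-0.9,-1.8,0,0,0,0,-1.3,-2.7,0,0,0,0,-5,-2.5,0,0,0,0,0,0,0,0,0,0]}}

```text
time: 14.15
position: [0.509, 0.0241, 0.2504]
tool_rot: [1.295, 1.005, -0.803]
ft_force: [0.5, 0.1, -0.2]
grip_width: 0.008
```

Run:
```python
from push import *
rep(); 
for c in ('scene','top'):
  save(c,c+'10');
  for n in ('lid_front_edge','keeper_mouth','bolt_tip','bolt_knob','lid_hinge'):
        print(c,n,[(round(d['score'],2),Hi(toW(c,d['xyz']))*1000) for d in ctrl.spot_point(c,n)[:2]])
a=cv2.imread('pics/scene10.png')[80:300,200:460]; cv2.imwrite('pics/s10.png',cv2.resize(a,None,fx=2.7,fy=2.7))
rep()
```

```text
t 14.15 TCP w [0.509  0.0241 0.2504] h [  0.3445  71.7797 250.3515] F [ 0.4853  0.0785 -0.2076] g 0.007605238441365491
axes in housing (cols x y z):
 [[ 0.3834  0.9236  0.0049]
 [ 0.0105  0.001  -0.9999]
 [-0.9235  0.3834 -0.0093]]
q [ 0.4762 -0.3009 -0.4456  2.0552 -0.2411  0.9806  0.2598]
scene lid_front_edge [(0.9, array([ 87.2587,  -1.434 , 286.9658])), (0.72, array([ 97.0014, 118.1994, 135.9726]))]
scene keeper_mouth [(0.85, array([ 99.5371, 104.8818, 132.2887]))]
scene bolt_tip [(0.72, array([ 99.0525, 119.9316, 135.3623]))]
scene bolt_knob [(0.83, array([ 96.9481, 194.4785, 175.8453])), (0.45, array([100.1281, 104.7528, 135.1054]))]
scene lid_hinge [(0.87, array([81.1868,  1.1505, 87.7286]))]
top lid_front_edge [(0.66, array([ 87.2496,  -2.0268, 284.4646]))]
top keeper_mouth [(0.96, array([ 99.9591, 103.5825, 132.7538])), (0.47, array([-54.5865, 181.668 ,  87.9662]))]
top bolt_tip [(0.58, array([ 99.4094, 121.7537, 139.3177]))]
top bolt_knob [(0.6, array([ 98.8771, 196.297 , 177.1862])), (0.43, array([ 0.8397, -0.5172,  1.6523]))]
top lid_hinge []
t 14.75 TCP w [0.5085 0.023  0.2499] h [ -0.2643  70.7056 249.888 ] F [ 0.9632 -0.2875 -0.2489] g 0.002213426316186434
axes in housing (cols x y z):
 [[ 0.3815  0.9243  0.0026]
 [ 0.0092 -0.001  -1.    ]
 [-0.9243  0.3816 -0.0089]]
q [ 0.4806 -0.3007 -0.448   2.0551 -0.2406  0.9821  0.2593]
```

View pics/s10.png

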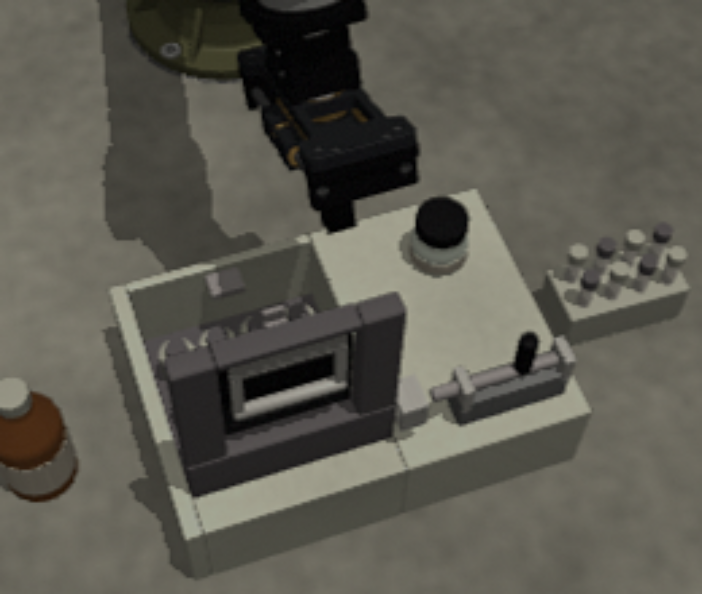

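Run:
```python
from push import *
s,p,R=st()
W=[target([.015,.09,.255],.28,1),target([.025,.13,.26],.14,1),target([.04,.17,.26],0,1),target([.07,.2,.26],0,1),target([.099,.225,.25],0,1)]
rows(W,(p,R))
```

```text
5
0.13, 1.6, -1.93, -0.001, -0.009, -0.111, -0.2, 1.1, -4.0, 0.0, -0.0, -0.14, 0.21, 1.49, -4.0, -0.0, -0.0, -0.14, 0.0, 3.0, -3.0, 0.0, 0.0, 0.0, 1.0, 2.9, -2.5, 0.0, 0.0, 0.0
```

Emit:
{"fn": "step_arm", "kwargs": {"increments": [0.13,1.6,-1.93,0,-0.009,-0.111,-0.2,1.1,-4.0,0,0,-0.14,0.21,1.49,-4.0,0,0,-0.14,0,3.0,-3.0,0,0,0,1.0,2.9,-2.5,0,0,0,0,0,0,0,0,0]}}

```text
time: 15.5
position: [0.5857, 0.1922, 0.2479]
tool_rot: [1.106, 1.278, -1.105]
ft_force: [-0.5, -0.9, 1.1]
grip_width: 0.004
```

Run:
```python
from push import *
rep(); delta(target([.099,.222,.158],0,1)); P=ctrl.camera_params('wrist'); save('wrist','w11')
for n in ('bolt_knob','bolt_tip'): print(n,[(round(d['score'],2),Hi(toW('wrist',d['xyz'],P))*1000) for d in ctrl.spot_point('wrist',n)[:2]])
```

```text
t 15.5 TCP w [0.5857 0.1922 0.2479] h [ 99.3645 227.7408 247.8569] F [-0.5352 -0.9473  1.0934] g 0.0039792278580665546
axes in housing (cols x y z):
 [[-0.003   1.      0.0034]
 [ 0.0038  0.0035 -1.    ]
 [-1.     -0.003  -0.0038]]
q [ 0.2526  0.3274 -0.7684  1.4789  0.2231  1.4283 -0.3802]
shift cm [ 8.9835 -0.0117  0.6078] rotvec [ 0.0034 -0.0038  0.003 ] min rows 1.4406528936462926
bolt_knob []
bolt_tip []
```

View pics/w11.png

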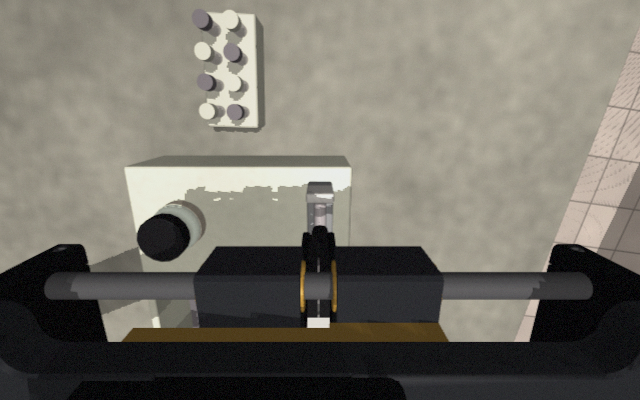

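Emit:
{"fn": "step_arm", "kwargs": {"increments": [3.5,0,0.4,0,0,0,3.5,0,0,0,0,0,2,0,0,0,0,0,0,0,0,0,0,0]}}

```text
time: 16.15
position: [0.5856, 0.1845, 0.1594]
tool_rot: [1.107, 1.271, -1.109]
ft_force: [0.5, 1.7, -0.2]
grip_width: 0.01
```

Run:
```python
from push import *
rep(); save('scene','s12');a=cv2.imread('pics/s12.png')[120:280,280:460]; cv2.imwrite('pics/s12.png',cv2.resize(a,None,fx=3.7,fy=3.7))
```

```text
t 16.15 TCP w [0.5856 0.1845 0.1594] h [ 98.1664 220.1181 159.3549] F [ 0.4764  1.713  -0.2376] g 0.010383497251502177
axes in housing (cols x y z):
 [[-0.0013  1.     -0.001 ]
 [-0.0006 -0.001  -1.    ]
 [-1.     -0.0013  0.0006]]
q [ 0.2525  0.3747 -0.7484  1.6057  0.2642  1.2671 -0.4048]
```

View pics/s12.png

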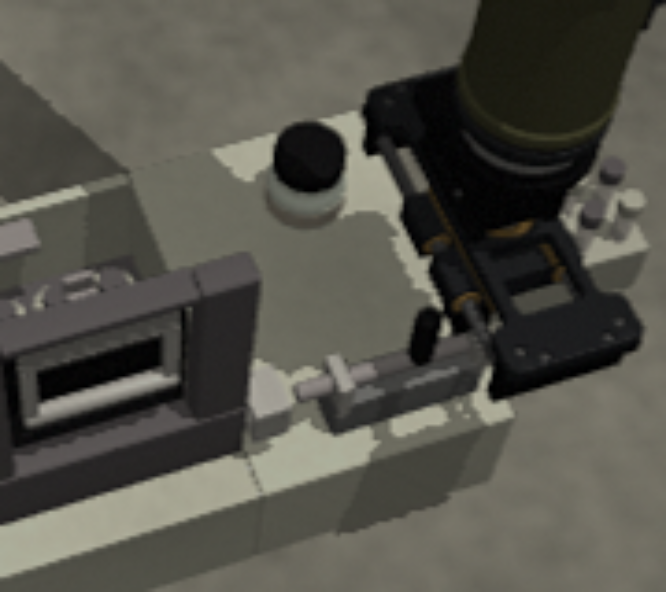

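Emit:
{"fn": "step_arm", "kwargs": {"increments": [0,0,0.6,0,0,0,0,0,0.6,0,0,0,0,0,0.6,0,0,0,0,0,0.6,0,0,0,0,0,0.6,0,0,0]}}

```text
time: 16.82
position: [0.591, 0.156, 0.1605]
tool_rot: [1.109, 1.271, -1.105]
ft_force: [1.7, 3.1, 2.3]
grip_width: 0.001
```

Emit:
{"fn": "step_arm", "kwargs": {"increments": [0,0,0.3,0,0,0,0,0,0.3,0,0,0]}}

```text
time: 17.08
position: [0.5917, 0.15, 0.1603]
tool_rot: [1.109, 1.271, -1.106]
ft_force: [2.2, 3.4, 2.2]
grip_width: 0.004
```

Run:
```python
from push import *
rep(); save('scene','s13');a=cv2.imread('pics/s13.png')[120:280,280:460]; cv2.imwrite('pics/s13.png',cv2.resize(a,None,fx=3.7,fy=3.7))
```

```text
t 17.075 TCP w [0.5917 0.15   0.1603] h [ 99.5293 185.1245 160.263 ] F [2.1531 3.4236 2.2182] g 0.0035545384877118417
axes in housing (cols x y z):
 [[ 0.0015  1.     -0.0001]
 [ 0.0007 -0.0001 -1.    ]
 [-1.      0.0015 -0.0007]]
q [ 0.3076  0.3608 -0.7393  1.6167  0.2521  1.2608 -0.3393]
```

View pics/s13.png

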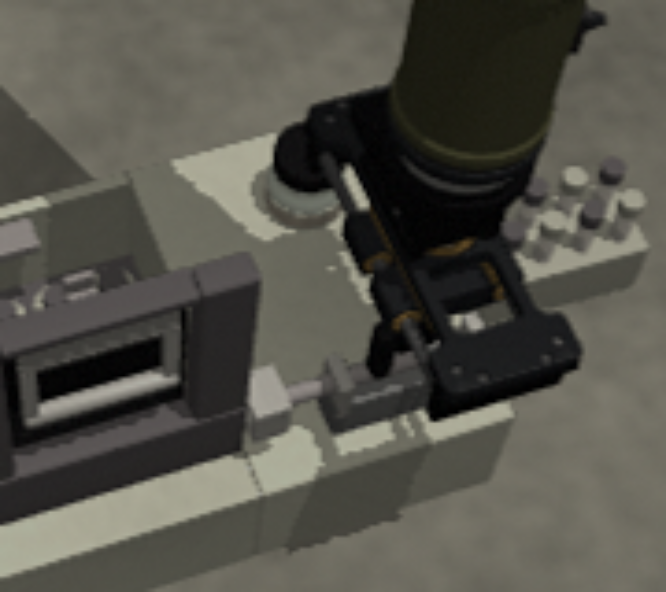

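Emit:
{"fn": "step_arm", "kwargs": {"increments": [0,0,0.2,0,0,0,0,0,0.15,0,0,0]}}

```text
time: 17.38
position: [0.5919, 0.1475, 0.1602]
tool_rot: [1.109, 1.272, -1.105]
ft_force: [2.5, 4.8, 1.9]
grip_width: 0.007
```

Emit:
{"fn": "step_arm", "kwargs": {"increments": [0,0,0.15,0,0,0,0,0,0,0,0,0]}}

```text
time: 17.62
position: [0.5919, 0.1474, 0.1602]
tool_rot: [1.109, 1.273, -1.103]
ft_force: [3.2, 6.3, 2.0]
grip_width: 0.008
```

Emit:
{"fn": "step_arm", "kwargs": {"increments": [0,0,0.3,0,0,0,0,0,0.3,0,0,0,0,0,0,0,0,0]}}

```text
time: 18.0
position: [0.5919, 0.1471, 0.1604]
tool_rot: [1.112, 1.28, -1.096]
ft_force: [3.9, 15.1, -1.6]
grip_width: 0.009
```

At the stop (15 N, no further travel). Retreat.

Emit:
{"fn": "step_arm", "kwargs": {"increments": [0,0,-1,0,0,0,0,0,-2,0,0,0,-2,0,-1,0,0,0,-5,0,-1,0,0,0,-5,0,0,0,0,0,0,0,-4,0,0,0,0,0,-5,0,0,0,0,0,0,0,0,0]}}

```text
time: 19.0
position: [0.5706, 0.2836, 0.2817]
tool_rot: [1.103, 1.277, -1.099]
ft_force: [-0.1, -0.1, 1.1]
grip_width: 0.002
```

Run:
```python
from push import *
rep(); 
for c in ('scene','top'):
  save(c,c+'14');
  for n in ('lid_front_edge','keeper_mouth','bolt_knob','jar','reagent_bottle','tube_rack'):
        print(c,n,[(round(d['score'],2),toW(c,d['xyz']) if n in('jar','reagent_bottle','tube_rack') else Hi(toW(c,d['xyz']))*1000) for d in ctrl.spot_point(c,n)[:1]])
a=cv2.imread('pics/scene14.png')[120:300,200:460]; cv2.imwrite('pics/s14.png',cv2.resize(a,None,fx=3,fy=3))
```

```text
t 19.0 TCP w [0.5706 0.2836 0.2817] h [ 96.8779 320.3491 281.6509] F [-0.1429 -0.0808  1.1466] g 0.0018610281713494034
axes in housing (cols x y z):
 [[ 0.0002  1.      0.0085]
 [ 0.0034  0.0085 -1.    ]
 [-1.      0.0003 -0.0034]]
q [ 0.1002  0.3703 -0.8011  1.3726  0.2606  1.5054 -0.5366]
scene lid_front_edge [(0.9, array([ 84.7638,   0.4321, 282.1075]))]
scene keeper_mouth [(0.67, array([ 99.7505, 105.7596, 132.3515]))]
scene bolt_knob [(0.73, array([ 99.2077, 165.321 , 178.25  ]))]
scene jar [(0.76, array([0.4363, 0.1267, 0.092 ]))]
scene reagent_bottle [(0.6, array([ 0.5418, -0.2442,  0.0002]))]
scene tube_rack [(0.88, array([ 0.4666,  0.3008, -0.0011]))]
top lid_front_edge [(0.7, array([ 88.2013,  -0.6303, 280.7117]))]
top keeper_mouth [(0.9, array([102.1977, 104.9378, 132.9812]))]
top bolt_knob [(0.6, array([100.7372, 167.799 , 180.2218]))]
top jar [(0.73, array([0.4376, 0.1304, 0.0926]))]
top reagent_bottle [(0.58, array([ 0.5402, -0.243 , -0.0026]))]
top tube_rack []
```

View pics/s14.png

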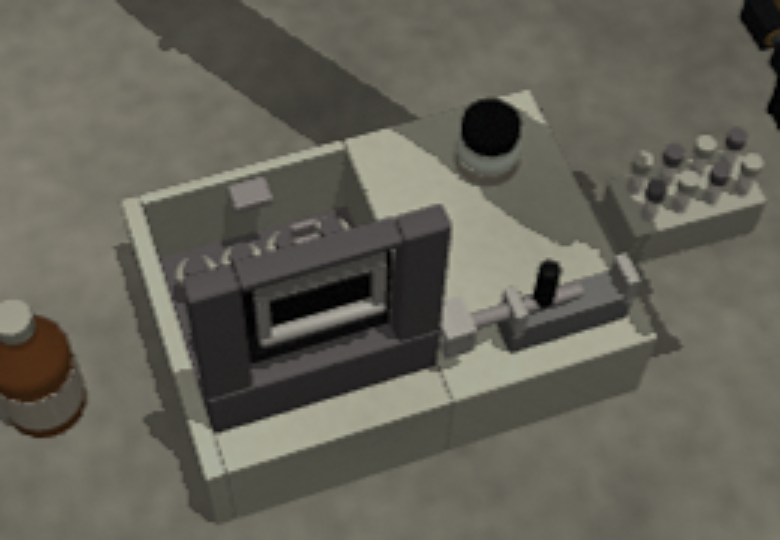

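The picture shows the lid upright and the bolt in the keeper, with the knob at y ≈ 165 mm (fully home). The bottle, jar and rack have not moved, and the robot touches nothing.

```bash
python3 -c "
from h import *
print(ctrl.close_job()); print(ctrl.get_state()['time'])"
```

```text
the job is handed in; nothing more can be done
None
the job is handed in; nothing more can be done
```

The lid is open against its stop and locked there by the bolt, and the job is handed in. It took about 20 s of the 58 s allowed.

**What I did**
1. I pinched the paddle bar, pulled it up until the latch tripped, and lifted the lid to about 44°. When I let go, the paddle sank back and the lid stayed where it was.
2. I pushed the lid back with closed fingers by its front edge and underside, away from the paddle. At the stop the force jumped to about 24 N.
3. I pushed the bolt knob across until it stopped moving at 15 N, then drew the arm clear.

**Last checks**
- **Lid:** the front edge measured x 85–88 mm, z 281–282 mm (upright is 85, 280).
- **Bolt:** the knob measured y 165 mm in the scene camera and 168 mm in the top camera (home is 165). The two differ by about the detector's own error. The stop force and the finger position, which put the knob at about 165, agree with home.
- **Bystanders:** the bottle and jar were within a few mm of where they started in both cameras. The rack was found only by the scene camera, also within measuring error; the top camera missed it.
- **Arm:** it touched nothing at hand-in.

**One thing that could count against the run:** while backing off from the lid, joint 2 read -0.3009 rad against its limit of -0.3. It held there for about 0.6 s at its limit, and no fault was reported.

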